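Weigh an extruder die on the beam balance

TASK

Weigh the extruder die that lies on the balance: stand as many of the three loose weights (one steel, 400 g, two brass, 200 g each) upright on the empty pan as are needed to bring the needle close under balance, then reach through the yellow guard and turn the recessed orange dial clockwise to make up the last grams, until the beam is level and the needle rests on the green mark. Let go of everything; leave the dies and the tin alone, and any weight you do not need standing upright on the table.

Things in the scene. Friction and masses are not known exactly. Their poses are not given: they have to be found in the camera images.
- steel_weight_mid (a point): Bright steel weight of 400 g, a round body 72 mm across and 10 mm high under a 16 mm thick plain upright stem; 80 mm tall in all. This point is on its axis, half-way up (40 mm above its foot). The stem runs from 10 to 80 mm above the foot. Stands upright on the table at the start
- brass_weight_a_mid (a point): Brass weight of 200 g, a round body 70 mm across and 6 mm high under a 14 mm thick plain upright stem; 80 mm tall in all. This point is on its axis, half-way up (40 mm above its foot). The stem runs from 6 to 80 mm above the foot. Stands upright on the table at the start
- brass_weight_b_mid (a point): Brass weight of 200 g, a round body 70 mm across and 6 mm high under a 14 mm thick plain upright stem; 80 mm tall in all. This point is on its axis, half-way up (40 mm above its foot). The stem runs from 6 to 80 mm above the foot. Stands upright on the table at the start
- weight_pan_top (a point): centre of the upper face of the empty weights pan at the left (+y) end, a flat plate 250 (x) by 100 mm (y) in a cradle with end plates (30 wide, 64 high, at x +-126 mm). It hangs freely on pivots 55 mm above it, 170 mm from the beam's axis, and stays level: 120 mm above the table in balance, 137 at the start. y points away from the goods pan, z up. Three weights fit along x, 75 mm apart, at y 0
- goods_pan_top (a point): centre of the upper face of the other, equal hanging pan, with the die on it, 340 mm from the weights pan along -y
- beam (a joint): tilt (rad) of the beam and of the upright red needle fixed to it (tip 180 mm above the axis, at the far side): 0 = level, needle on the green mark (5 mm wide, +-0.014 rad); positive: the die is heavier, negative: the weights are. About 0.062 rad per 100 g out of balance (two black ticks); stops at +-0.1 (160 g), where it rests at the start. Swings about 1.5 s
- dial_grip (a point): orange bar grip (56 mm long, 12 thick, 38 high) of the recessed dial, robot side of the balance. Point on the upright turning axis, 24 mm above the dial's disc, 14 below the bar's top, 99 above the table; x along the bar, z up; it rocks with the beam. Yellow guard: opening 100 x 100 mm centred on it, upper edge 128 mm above the table, so fingers must go in part open (about 40 mm between them)
- dial (a joint): turn of the trim dial (rad), 0 to 1.9, growing clockwise seen from above; starts between 0 and 0.2. It swings an eccentric brass weight under the guard that adds to the weights' side: 0 g at 0, 40 g at 0.4, 87 g at 0.8, 135 g at 1.2, 180 g at 1.6. Stays where it is left (friction 0.06 N m)
- die_a: round extruder die, steel, 100 mm across, 8 mm thick plus a 10 mm boss; origin at the centre of its underside. Lies either on the goods pan or on the wooden rack at the right; to be left alone
- die_b: round extruder die, brass-coloured with a steel boss, 100 mm across, 11 mm thick plus a 10 mm boss; origin at the centre of its underside. Lies either on the goods pan or on the wooden rack at the right; to be left alone
- die_c: round extruder die, steel, 100 mm across, 15 mm thick plus a 10 mm boss; origin at the centre of its underside. Lies either on the goods pan or on the wooden rack at the right; to be left alone. The die on the balance, whichever of the three, weighs 50 to 110 g more than 400, 600 or 800 g
- tin: open steel tin, 80 mm across, 90 mm tall, on the table; a bystander, to be left alone
Things that resemble listed ones, but are neither listed nor needed, are in the scene too. What is shaped like the part that bears steel_weight_mid but pink or purple is not meant.

How it is judged:
At the end, for the whole second after the job is handed in: The needle rests within 0.014 rad of level (on the green mark, about 23 g); every weight stands upright (within 0.2 rad), either on the weights pan or on the table (value of joint beam between -0.014 and 0.014 rad and velocity of joint beam between -0.02 and 0.02 rad/s and ((x of steel_weight_mid in the frame of weight_pan_top between -0.12 and 0.12 m and y of steel_weight_mid in the frame of weight_pan_top between -0.05 and 0.05 m and z of steel_weight_mid in the frame of weight_pan_top between 0.032 and 0.048 m) or height (world z) of steel_weight_mid between 0.03 and 0.05 m) and angle between each of steel_weight_mid, brass_weight_a_mid, brass_weight_b_mid's own z axis and vertical below 0.2 rad and ((x of brass_weight_a_mid in the frame of weight_pan_top between -0.12 and 0.12 m and y of brass_weight_a_mid in the frame of weight_pan_top between -0.05 and 0.05 m and z of brass_weight_a_mid in the frame of weight_pan_top between 0.032 and 0.048 m) or height (world z) of brass_weight_a_mid between 0.03 and 0.05 m) and ((x of brass_weight_b_mid in the frame of weight_pan_top between -0.12 and 0.12 m and y of brass_weight_b_mid in the frame of weight_pan_top between -0.05 and 0.05 m and z of brass_weight_b_mid in the frame of weight_pan_top between 0.032 and 0.048 m) or height (world z) of brass_weight_b_mid between 0.03 and 0.05 m)); the robot touches nothing.
It fails at once if a die is pushed or lifted off its place (50 mm; the pan's own rise is 17 mm to level) (distance of any of die_a, die_b, die_c from where it was at the start of the episode above 0.05 m).
It fails at once if the tin is moved more than 50 mm (distance of tin from where it was at the start of the episode above 0.05 m).
It also fails if it takes over 72 s, if anything falls off the work surface, if the arm or the gripper's body presses on something with over 40 N, if the wrist force passes 120 N, or if a joint passes its speed limit or range.

ROBOT

A 7-joint arm with a two-finger parallel gripper is mounted at the origin on the work surface. World frame = base frame: x ahead of the robot, y to its left, z up, the work surface at z = 0. Lengths are in m, angles in rad, forces in N, time in s.
With the tool pointing down it reaches from about 0.425 to 0.925 m from the base axis. Payload 6.8 kg.
Tool frame: the origin (TCP) lies midway between the tips of the shut fingers; the grasp point (between the pads) lies r.tcp_to_grasp behind it (r.tcp_to_grasp is the distance from the TCP to the grasp point, in m); x points along the fingers, y is the direction in which the jaws open and shut, and the axes are right-handed (so a half turn about x gives the same grasp; the last joint's range is limited). The gripper opens to 85 mm and grips with 20 to 120 N. Pads are 22 mm wide; open, the fingers measure 114 mm over their backs; the gripper's body (76 mm by 85 mm) begins 54 mm behind the grasp point. The pads swing forward as they close: fully open they stand 13 mm farther back than shut.
Start: joints at [-1.396, 0.477, 0.022, 1.555, -0.011, 1.109, -0.083], TCP at [0.188, 0.648, 0.195] pointing down, gripper open.
Joint ranges: [-2.96, 2.96], [-0.34, 2.1], [-1.41, 1.46], [0.24, 2.44], [-1.37, 4.51], [0.17, 1.92], [-2.96, 2.96]. Speed limits (rad/s): [2.39, 2.39, 3.14, 3.14, 3.14, 3.14, 3.14].

INTERFACE

Orientations are given as a rotation vector (axis times angle).
In Python, from bench import r, grab_frame, search_frame, cut_out, pinpoint gives the robot as it stands. The module is installed in compiled form; this text tells all that it offers.
- The arm moves only by the tool apply_moves, never from a script. Its argument "commands" is a list of rows, each a list of 7 numbers: the finger opening in mm, from 0 to 85.4, then the shift along the tool's x, y, z in mm, then the turn, a rotation vector about the tool's x, y, z in rad. A call has 1 to 20 rows; each row is the pose to reach, as a shift and turn from the pose commanded when the call began, along the tool's axes at that moment; what a row does not reach only later rows make up. A row lasts 1/10 s, in which the tool goes at most 50 mm and 8.59 degrees, less where a joint would pass 70% of its speed; a pose out of reach is approached as far as the arm can. A call with a gripper value outside its range is refused whole. The fingers move at their own pace and stop on an object; "force" is the grip in N (left out, the last holds). Time passes only in rows, so rows that repeat a pose let the fingers close. It gives the time, the measured TCP pose, the force and the opening at its end, in the units of the state.
- r.get_obs(): the state, without advancing time (a new reading comes with each control period).
- grab_frame(name): name is "side" or "top" or "wrist"; returns a dict with "pixels" (480x640x3 uint8, red, green, blue), "mtx" (3x3 intrinsics, pixels), "distortion" ([k1, k2, p1, p2, k3] as OpenCV has them; the pictures are not rectified), "position" and "rotation" of the camera in the world; the wrist camera has in their place "T_tool_cam" (4x4, takes a point from camera to tool coordinates, whose origin is the TCP and whose axes are the tool frame's). Camera axes: x right, y down, z forward; pixel columns grow to the right and rows downward; lengths in m; the calibration is good to about 2 mm. A picture is of the moment at which its call begins: read the wrist's pose just before it. There is no depth.
- r.hand_in(): hands the job in, once; it reports no verdict.
Trained networks look in the newest picture that a camera, given by its name, has taken for a name from the list of things; names that differ only in an ending like _2 or _b are one class to them, and where a whole thing is asked for, a point or a joint stands for the part that bears it (a point fixed in the world has none). Each returns a list of dicts, best first, with "confidence" (0 to 1); they miss things now and then, are a little off and sometimes report something else, mostly with a low value. They report only what shows in the picture. A call takes as long as a camera call. They do not tell look-alikes from the thing itself.
- search_frame(label, camera): "point" ([column, row] as shares, 0 to 1, of the picture: columns of its width, rows of its height, amid what is visible of it).
- cut_out(label, camera): "pixels" (480x640 bool, what is visible of it) and "point" ([column, row] as shares, 0 to 1, of the picture: columns of its width, rows of its height, amid what is visible of it).
- pinpoint(label, camera): "point" ([column, row] as shares, 0 to 1, of the picture: columns of its width, rows of its height: a listed point, or the origin of a listed thing).
The state is a dict: "clock": time; "joints": joint angles; "qvel": joint speeds; "tau": joint torques, N m; "tcp_pos": TCP position; "orientation": TCP orientation; "contact_force": force on the tool from outside, world axes, zero at the start; "moment": the same for the moment, N m; "grip_width": finger opening in m.
Only numpy, scipy, OpenCV 4.12 (cv2) and the standard library are available. Lean on these libraries where they do the work, as an engineer would, in place of code of your own. Each camera call takes 0.05 s, during which the arm holds its last target.

## Working session

There is one attempt and no reset: what is moved stays moved. The work goes in short steps, Python scripts to look and compute and a tool call to move; the robot and the scene stay as the last step left them, time stands still between calls to the robot, and variables do not carry over. Pictures are saved under pics/ and viewed, and the job is handed in when it is done.

Besides the shell and the picture viewer there is one more tool, called after "Emit:" in YAML: its name, and indented under it one key for each argument. apply_moves: Moves the arm, as the interface text tells. Its arguments: {"type":"object","properties":{"commands":{"type":"array"},"force":{"type":"number"}},"required":["commands"]}

```bash
mkdir -p pics; cat > h.py <<'E'
import numpy as np, cv2
from scipy.spatial.transform import Rotation as R
from bench import r, grab_frame, search_frame, cut_out, pinpoint
def save(f,n): cv2.imwrite('pics/'+n+'.png', f['pixels'][:,:,::-1])
def campose(f,obs=None):
    if 'position' in f:
        rot=np.array(f['rotation']); 
        if rot.shape!=(3,3): rot=R.from_rotvec(rot).as_matrix()
        return np.array(f['position']),rot
    o=obs; T=np.eye(4); T[:3,:3]=R.from_rotvec(o['orientation']).as_matrix(); T[:3,3]=o['tcp_pos']
    T=T@np.array(f['T_tool_cam']); return T[:3,3],T[:3,:3]
def ray(f,pt,obs=None):
    p,Rm=campose(f,obs); uv=np.array([[pt]],float)
    n=cv2.undistortPoints(uv,np.array(f['mtx']),np.array(f['distortion']))[0,0]
    d=Rm@np.array([n[0],n[1],1]); return p,d/np.linalg.norm(d)
def atz(f,pt,z,obs=None):
    p,d=ray(f,pt,obs); return p+d*(z-p[2])/d[2]
def tri(rs):
    A=np.zeros((3,3));b=np.zeros(3)
    for p,d in rs:
        M=np.eye(3)-np.outer(d,d);A+=M;b+=M@p
    x=np.linalg.solve(A,b); return x,[np.linalg.norm((np.eye(3)-np.outer(d,d))@(x-p)) for p,d in rs]
def proj(f,X,obs=None):
    p,Rm=campose(f,obs)
    rv=cv2.Rodrigues(Rm.T)[0]; return cv2.projectPoints(np.array(X,float).reshape(-1,1,3),rv,-Rm.T@p,np.array(f['mtx']),np.array(f['distortion']))[0].reshape(-1,2)
WH=np.array([640,480])
E
python3 - <<'E'
from h import *
print(r.get_obs(), r.tcp_to_grasp)
for c in ['side','top','wrist']:
    o=r.get_obs(); f=grab_frame(c); save(f,c+'0')
    print(c,f.get('position'),f.get('rotation'))
    for l in ['steel_weight_mid','brass_weight_a_mid','weight_pan_top','goods_pan_top','dial_grip','die_a','die_b','die_c','tin']:
        for d in pinpoint(l,c)[:4]:
            px=np.array(d['point'])*WH
            z={'weight_pan_top':.137,'goods_pan_top':.103,'dial_grip':.099}.get(l,.04)
            print(c,l,round(d['confidence'],2),px.round(1),atz(f,px,z,o).round(3))
E
```

```text
{'clock': 0.0, 'joints': array([-1.39611026,  0.47778417,  0.02234534,  1.55647387, -0.01151086,
        1.10929722, -0.0831191 ]), 'qvel': array([ 0.00120478,  0.00104676,  0.00047525, -0.00110639,  0.00013995,
        0.0006539 ,  0.00036844]), 'tau': array([-9.05510260e-04, -5.96457767e+01,  1.60766110e+00, -2.81195319e+01,
        1.25381458e-02,  9.26291279e-03,  6.12314807e-05]), 'tcp_pos': array([0.18817985, 0.64754054, 0.1936271 ]), 'orientation': array([ 0.22053466,  1.55950434, -0.22341686]), 'contact_force': array([0.56032128, 0.35498602, 0.26391552]), 'moment': array([ 0.03596639, -0.02664803,  0.01668048]), 'grip_width': 0.0854238713217656} 0.0187
side [0.49500052 0.89904036 1.04541769] [-0.1210366   2.87527041 -1.18200042]
side steel_weight_mid 0.9 [304.4 361.4] [0.581 0.28  0.04 ]
side steel_weight_mid 0.77 [217.4 275. ] [0.827 0.049 0.04 ]
side steel_weight_mid 0.72 [240.1 405.6] [0.702 0.393 0.04 ]
side steel_weight_mid 0.58 [230.  314.6] [0.77  0.168 0.04 ]
side brass_weight_a_mid 0.69 [349.6 371.4] [0.481 0.296 0.04 ]
side weight_pan_top 0.56 [317.2 265.3] [0.57  0
[... 1198 characters left out ...]
9 0.137]
top dial_grip 0.98 [346.  290.5] [ 0.452 -0.076  0.099]
top dial_grip 0.56 [423.7 225.8] [ 0.592 -0.248  0.099]
top die_a 0.82 [425.8 225.9] [ 0.599 -0.267  0.04 ]
top die_a 0.66 [508.1 292.2] [ 0.445 -0.453  0.04 ]
top die_a 0.56 [504.4 238.6] [ 0.569 -0.45   0.04 ]
top die_b 0.82 [425.8 225.9] [ 0.599 -0.267  0.04 ]
top die_b 0.66 [508.1 292.2] [ 0.445 -0.453  0.04 ]
top die_b 0.56 [504.4 238.6] [ 0.569 -0.45   0.04 ]
top die_c 0.82 [425.8 225.9] [ 0.599 -0.267  0.04 ]
top die_c 0.66 [508.1 292.2] [ 0.445 -0.453  0.04 ]
top die_c 0.56 [504.4 238.6] [ 0.569 -0.45   0.04 ]
top tin 0.82 [195.  343.9] [0.329 0.265 0.04 ]
wrist None None
wrist tin 0.93 [ 62.  382.8] [0.302 0.321 0.04 ]
```

View pics/side0.png

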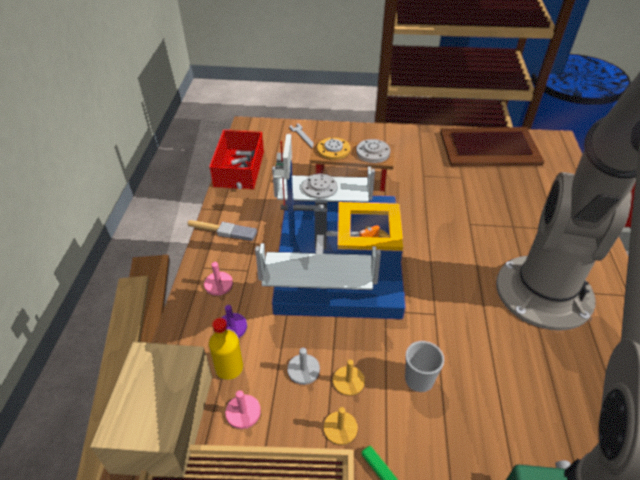

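View pics/top0.png

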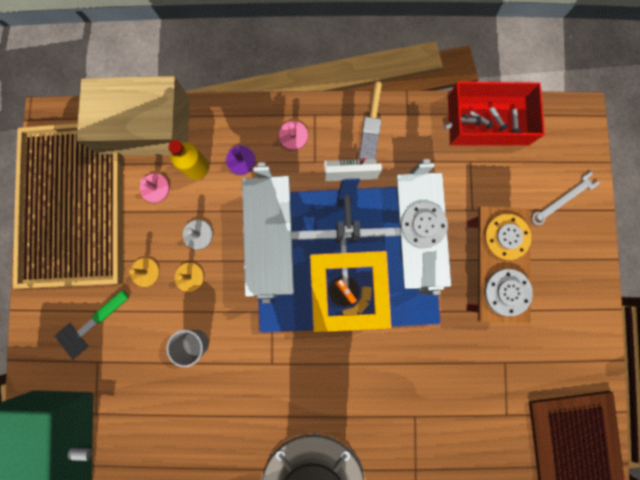

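View pics/wrist0.png

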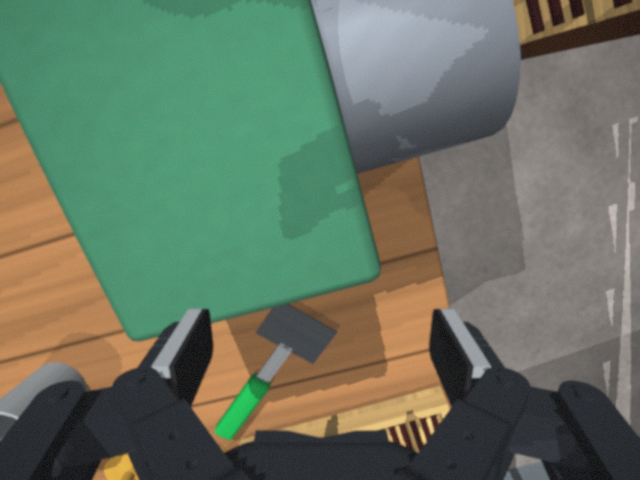

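The side view shows a steel weight near (304,362), brass weights near (350,372) and (341,424), and pink and purple look-alikes. The die on the pan is steel, and the needle is at the back. Next I'll refine these positions.

```bash
python3 - <<'E'
from h import *
fs=grab_frame('side'); ft=grab_frame('top')
F={'side':fs,'top':ft}
for l in ['steel_weight_mid','brass_weight_a_mid','dial_grip','weight_pan_top']:
    for c in F:
        for d in cut_out(l,c)[:5]:
            ys,xs=np.nonzero(d['pixels']); 
            print(l,c,round(d['confidence'],2),np.array(d['point'])*WH,xs.min(),xs.max(),ys.min(),ys.max(),len(xs), F[c]['pixels'][d['pixels']].mean(0).round())
def T(a,b): 
    x,e=tri([ray(fs,a),ray(ft,b)]); print(x.round(4),np.round(e,4))
T((304.4,361.4),(195.2,231.6));T((349.6,371.4),(186.6,278.5));T((341.7,423.8),(140.3,273.9))
T((317.2,265.3),(267.8,233.5));T((368.3,233),(346,290.5));T((318.2,186.7),(425.8,225.9))
a=cv2.resize(fs['pixels'][320:460,260:460],None,fx=4,fy=4,interpolation=3)
b=cv2.resize(ft['pixels'][200:320,100:240],None,fx=5,fy=5,interpolation=3)
c=cv2.resize(fs['pixels'][130:330,240:420],None,fx=3,fy=3,interpolation=3)
d=cv2.resize(ft['pixels'][150:345,230:460],None,fx=3,fy=3,interpolation=3)
for i,n in zip((a,b,c,d),('a1','b1','c1','d1')): save({'pixels':i},n)
E
```

```text
steel_weight_mid side 0.95 [235.008 319.488] 224 246 305 336 429 [105.  49. 132.]
steel_weight_mid side 0.77 [302.784 367.776] 287 319 349 385 871 [160. 157. 156.]
steel_weight_mid side 0.61 [219.52  281.184] 205 232 262 294 570 [189. 103. 131.]
steel_weight_mid top 0.72 [151.872 186.912] 140 168 174 202 670 [216. 113. 146.]
steel_weight_mid top 0.7 [237.184 159.312] 226 255 146 173 637 [ 99.  43. 127.]
steel_weight_mid top 0.66 [289.792 137.616] 278 306 122 149 666 [197. 103. 132.]
steel_weight_mid top 0.59 [198.784 235.68 ] 183 212 220 248 668 [164. 162. 160.]
steel_weight_mid top 0.3 [423.808 226.224] 401 447 201 247 1681 [178. 180. 179.]
brass_weight_a_mid side 0.79 [348.288 380.88 ] 334 362 360 395 748 [200. 149.  59.]
brass_weight_a_mid top 0.95 [189.632 274.512] 175 204 263 292 701 [200. 146.  49.]
dial_grip side 0.71 [372.992 235.2  ] 359 387 226 237 232 [187. 111.  41.]
dial_grip top 0.75 [346.432 290.4  ] 328 370 276 313 1001 [102.  69.  35.]
weight_pan_top side 0.94 [314.112 270.816] 259 376 245 289 4046 [158. 165. 166.]
weight_pan_top side 0.72 [330.624 148.416] 317 349 138 159 594 [187. 152.  95.]
weight_pan_top top 0.8 [266.176 235.296] 242 292 167 296 5662 [167. 174. 172.]
[0.5853 0.2735 0.0305] [0.0032 0.0032]
[0.4798 0.2906 0.031 ] [0.0015 0.0015]
[0.4905 0.4056 0.0208] [0.0014 0.0014]
[0.57   0.0882 0.1441] [0.0003 0.0003]
[ 0.4517 -0.0764  0.0979] [0.0002 0.0002]
[ 0.5944 -0.2529  0.0969] [0.0028 0.0028]
```

```bash
ls pics
```

```text
a1.png
b1.png
c1.png
d1.png
side0.png
top0.png
wrist0.png
```

View pics/a1.png

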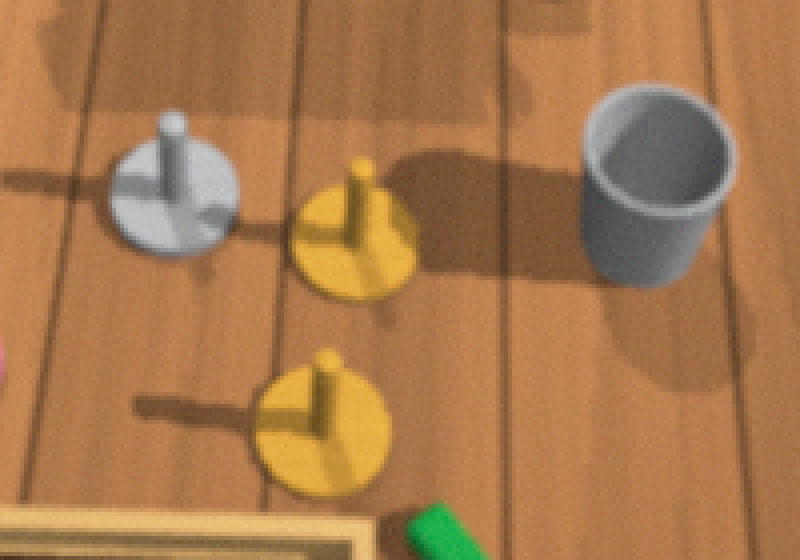

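View pics/b1.png

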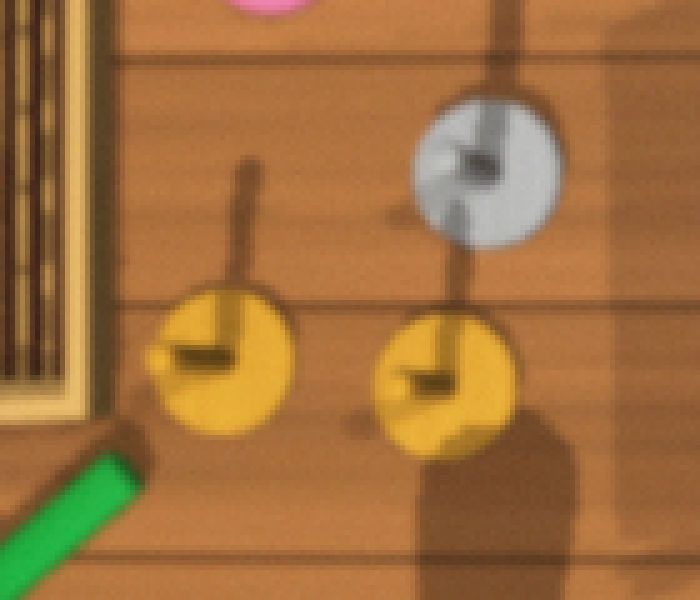

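View pics/c1.png

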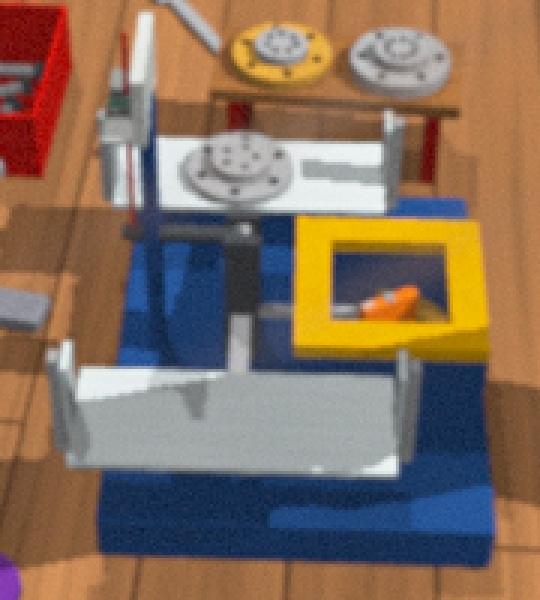

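View pics/d1.png

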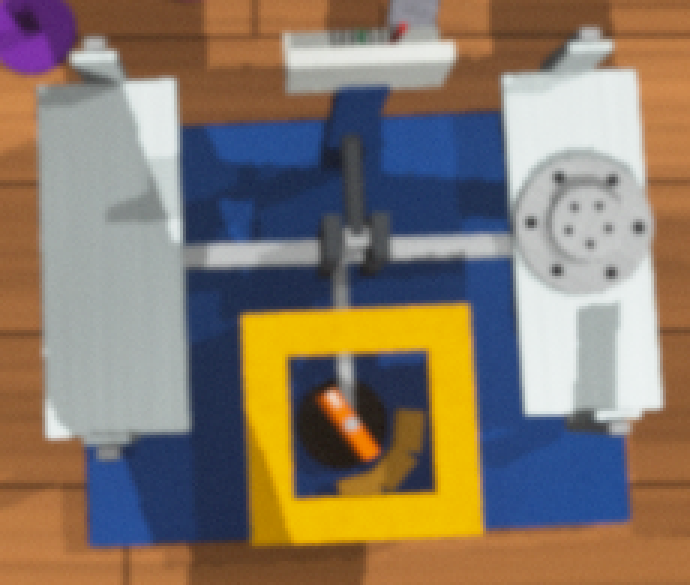

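```bash
python3 - <<'E'
from h import *
fs=grab_frame('side'); ft=grab_frame('top')
for s,t,z in (((303.5,369.25),(197.6,234.4),.01),((348.75,380.25),(189.4,277.2),.006),((340.75,427.25),(145.2,272.4),.006)):
    print(atz(fs,s,z).round(4),atz(ft,t,z).round(4))
for p in ((242.7,179),(289,176),(293.3,293.3),(245.7,296.7)): print('pan',atz(ft,p,.137).round(4))
for p in ((325,395),(372,455)): print('bar',atz(ft,(230+p[0]/3,150+p[1]/3),.113).round(4))
for p in ((288,353),(428,350),(435,492),(295,497)): print('guard',atz(ft,(230+p[0]/3,150+p[1]/3),.128).round(4))
o=r.get_obs(); print(R.from_rotvec(o['orientation']).as_matrix().round(3))
print(atz(ft,(425.8,225.9),.12))
E
```

```text
[0.5838 0.2813 0.01  ] [0.5842 0.2733 0.01  ]
[0.4818 0.2976 0.006 ] [0.4817 0.2915 0.006 ]
[0.4934 0.406  0.006 ] [0.493  0.3998 0.006 ]
pan [0.6884 0.144  0.137 ]
pan [0.6944 0.045  0.137 ]
pan [0.4465 0.0349 0.137 ]
pan [0.4394 0.1337 0.137 ]
bar [ 0.4705 -0.0593  0.113 ]
bar [ 0.4283 -0.0922  0.113 ]
guard [ 0.4997 -0.033   0.128 ]
guard [ 0.5015 -0.1309  0.128 ]
guard [ 0.4033 -0.1344  0.128 ]
guard [ 0.4001 -0.0375  0.128 ]
[[ 0.     0.279  0.96 ]
 [ 0.     0.96  -0.279]
 [-1.     0.    -0.   ]]
[ 0.588549   -0.24707669  0.12      ]
```

```bash
cat >> h.py <<'E'
def mv(x,y,z,t):
    "target world pose, tool down, yaw t (tool y=(-sin t,cos t))"
    o=r.get_obs(); M=R.from_rotvec(o['orientation']).as_matrix()
    G=np.array([[0,-np.sin(t),np.cos(t)],[0,np.cos(t),np.sin(t)],[-1,0,0]])
    s=M.T@(np.array([x,y,z])-o['tcp_pos']); rv=R.from_matrix(M.T@G).as_rotvec()
    print('at',o['tcp_pos'].round(4),'yaw',np.arctan2(-M[0,1],M[1,1]).round(3),'shift',(s*1000).round(1),'turn',rv.round(3),'rows',np.ceil(max(np.linalg.norm(s)/.05,np.linalg.norm(rv)/.15)),'clock',round(float(o['clock']),2))
E
python3 -c "
from h import *
mv(.56,.30,.20,.041)"
```

```text
at [0.1883 0.6482 0.1946] yaw -0.283 shift [  -5.4 -230.7  454.1] turn [-0.324  0.    -0.   ] rows 11.0 clock 2.1
```

Emit:
apply_moves:
  commands:
    - [60,-5,-231,454,-0.324,0,0]
    - [60,-5,-231,454,-0.324,0,0]
    - [60,-5,-231,454,-0.324,0,0]
    - [60,-5,-231,454,-0.324,0,0]
    - [60,-5,-231,454,-0.324,0,0]
    - [60,-5,-231,454,-0.324,0,0]
    - [60,-5,-231,454,-0.324,0,0]
    - [60,-5,-231,454,-0.324,0,0]
    - [60,-5,-231,454,-0.324,0,0]
    - [60,-5,-231,454,-0.324,0,0]
    - [60,-5,-231,454,-0.324,0,0]
    - [60,-5,-231,454,-0.324,0,0]
    - [60,-5,-231,454,-0.324,0,0]
    - [60,-5,-231,454,-0.324,0,0]
    - [60,-5,-231,454,-0.324,0,0]
  force: 40

```text
clock: 3.6
tcp_pos: [0.5585, 0.3016, 0.1996]
orientation: [-0.034, 1.571, 0.035]
contact_force: [-1.4, -0.5, 1.1]
grip_width: 0.06
```

```bash
python3 - <<'E'
from h import *
o=r.get_obs(); f=grab_frame('wrist'); save(f,'w2')
print(o['tcp_pos'],o['qvel'].round(3),o['grip_width'],o['clock'],np.array(f['T_tool_cam']).round(3))
for l in ('steel_weight_mid','brass_weight_a_mid'):
    for d in pinpoint(l,'wrist'): 
        px=np.array(d['point'])*WH; print(l,d['confidence'],px,atz(f,px,.04,o).round(4))
E
```

```text
[0.5584757  0.30161487 0.19960127] [ 0.005  0.     0.01  -0.002  0.002  0.001  0.002] 0.05998182436379558 3.6 [[ 0.    -0.32   0.948 -0.179]
 [ 1.     0.001  0.    -0.   ]
 [-0.001  0.947  0.32  -0.083]
 [ 0.     0.     0.     1.   ]]
steel_weight_mid 0.92 [396.672 338.784] [0.6993 0.3866 0.04  ]
steel_weight_mid 0.59 [292.096 227.184] [0.5835 0.2764 0.04  ]
brass_weight_a_mid 0.87 [317.632 112.896] [0.4813 0.2957 0.04  ]
```

View pics/w2.png

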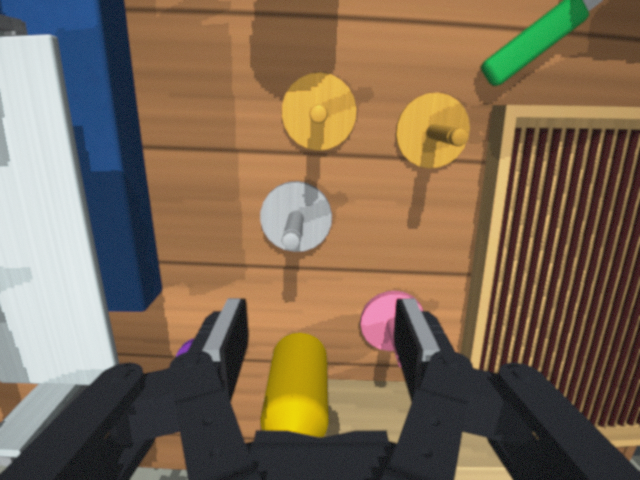

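```bash
python3 - <<'E'
from h import *
o=r.get_obs(); f=grab_frame('wrist')
for n,a,b,zb in (('s',(291,240),(296,217),.01),('a',(318,114),(319,111.5),.006),('b',(459,136.5),(432.5,131),.006)):
    print(n,atz(f,a,.08,o).round(4),atz(f,b,zb,o).round(4))
for p in ((55,38),(115,360)): print('pan edge',atz(f,p,.137,o))
mv(.5835,.276,.16,.041); mv(.5835,.276,.04,.041)
E
```

```text
s [0.5827 0.2771 0.08  ] [0.5831 0.277  0.01  ]
a [0.4822 0.2953 0.08  ] [0.4814 0.2957 0.006 ]
b [0.4934 0.4034 0.08  ] [0.4939 0.4037 0.006 ]
pan edge [0.44314145 0.13987903 0.137     ]
pan edge [0.66554119 0.14808075 0.137     ]
at [0.5594 0.3003 0.1996] yaw 0.042 shift [ 39.6 -25.3  23.1] turn [ 0.001 -0.    -0.   ] rows 2.0 clock 3.8
at [0.5594 0.3003 0.1996] yaw 0.042 shift [159.6 -25.3  23.1] turn [ 0.001 -0.    -0.   ] rows 4.0 clock 3.8
```

Emit:
apply_moves:
  commands:
    - [60,40,-24,23,0,0,0]
    - [60,60,-24,23,0,0,0]
    - [60,100,-24,23,0,0,0]
    - [60,140,-24,23,0,0,0]
    - [60,158,-24,23,0,0,0]
    - [60,158,-24,23,0,0,0]
    - [0,158,-24,23,0,0,0]
    - [0,158,-24,23,0,0,0]
    - [0,158,-24,23,0,0,0]
    - [0,158,-24,23,0,0,0]
    - [0,158,-24,23,0,0,0]
    - [0,158,-24,23,0,0,0]
    - [0,128,-24,23,0,0,0]
    - [0,128,-24,23,0,0,0]
  force: 50

```text
clock: 5.2
tcp_pos: [0.5864, 0.2779, 0.0756]
orientation: [-0.03, 1.565, 0.035]
contact_force: [0.4, -0.0, -0.2]
grip_width: 0.0003
```

```bash
python3 - <<'E'
from h import *
f=grab_frame('wrist'); save(f,'w3')
o=r.get_obs(); print(o['tcp_pos'],o['grip_width'],o['contact_force'])
mv(.567,.092,.25,.041);mv(.567,.092,.19,.041);
E
```

```text
[0.58547587 0.27745276 0.07403222] -9.415883925449442e-05 [-0.61265725 -0.19251876 -0.84441916]
at [0.5855 0.2775 0.074 ] yaw 0.041 shift [-176.5 -184.2  -25.4] turn [ 0.     0.004 -0.002] rows 6.0 clock 5.25
at [0.5855 0.2775 0.074 ] yaw 0.041 shift [-116.5 -184.3  -25.6] turn [ 0.     0.004 -0.002] rows 5.0 clock 5.25
```

View pics/w3.png

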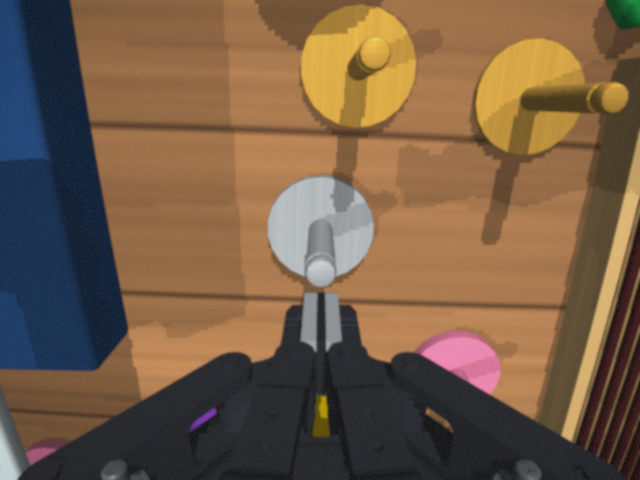

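```bash
python3 - <<'E'
from h import *
o=r.get_obs(); f=grab_frame('wrist')
print(o['tcp_pos'],R.from_rotvec(o['orientation']).as_matrix().round(3))
for n,a,b,zb in (('s',(320,271),(321,226.5),.01),('a',(375,52),(358,67),.006)):
    print(n,atz(f,a,.08,o).round(4),atz(f,b,zb,o).round(4))
print(proj(f,[o['tcp_pos'],o['tcp_pos']+[0,0,.0187]],o))
for c in ('side','top'):
    save({'pixels':cv2.resize(grab_frame(c)['pixels'][180:420,100:420],None,fx=2.4,fy=2.4)},c+'3')
E
```

```text
[0.58547587 0.27745276 0.07403222] [[ 0.004 -0.041  0.999]
 [ 0.002  0.999  0.041]
 [-1.     0.002  0.004]]
s [0.5797 0.2769 0.08  ] [0.579  0.2776 0.01  ]
a [0.4801 0.2955 0.08  ] [0.4796 0.2955 0.006 ]
[[320.60131707 276.52570812]
 [320.67322319 293.64777751]]
```

View pics/side3.png

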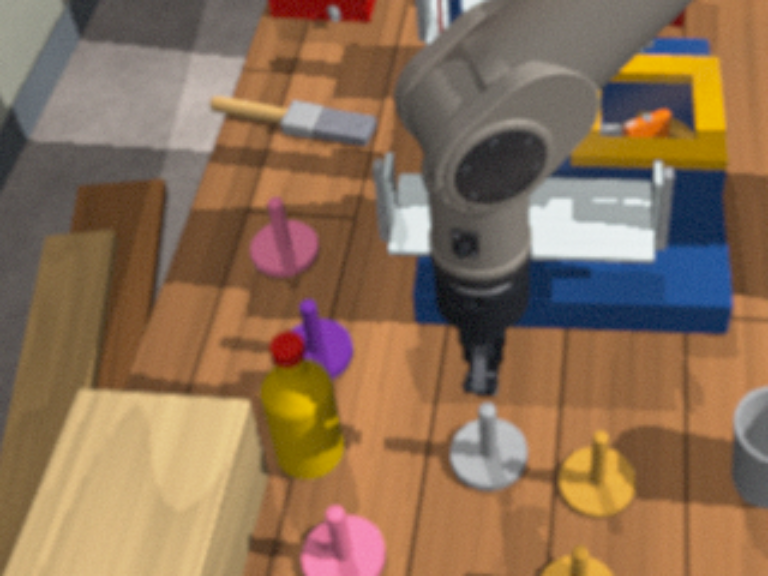

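```bash
python3 - <<'E'
from h import *
o=r.get_obs(); f=grab_frame('side'); t=o['tcp_pos']
print(o['grip_width'],o['clock'],t)
for z in (0,.01,.02,.03): print(z,proj(f,[t+[0,0,z]]))
print('stem top',proj(f,[[.583,.277,.08]]),proj(f,[[.579,.277,.08]]))
im=f['pixels'].copy()[310:400,250:370]
save({'pixels':cv2.resize(im,None,fx=6,fy=6,interpolation=3)},'s4')
E
```

```text
-0.00013435889728315075 5.4 [0.58337293 0.27647033 0.07123932]
0 [[303.30556097 352.16540605]]
0.01 [[303.20426129 349.57339029]]
0.02 [[303.10165429 346.94922843]]
0.03 [[302.99771376 344.29229997]]
stem top [[303.36327698 350.12028939]] [[305.21800123 350.25440806]]
```

View pics/s4.png

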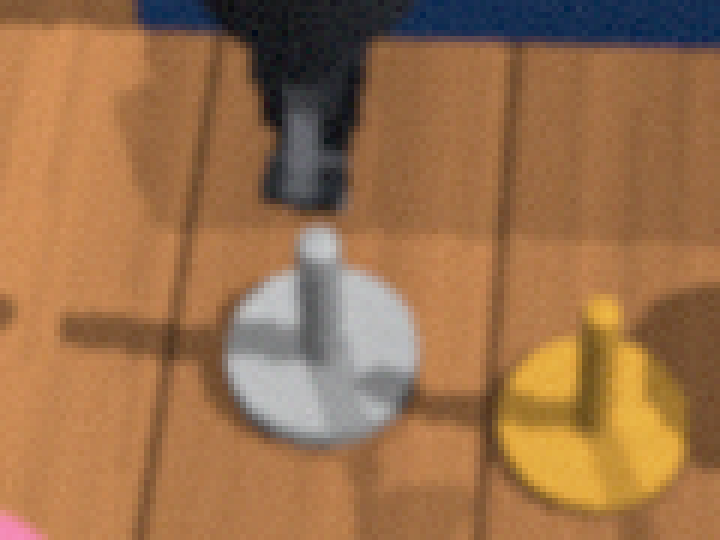

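```bash
python3 - <<'E'
from h import *
o=r.get_obs(); f=grab_frame('side'); w=grab_frame('wrist'); t=o['tcp_pos']
print(t, o['joints'].round(3), o['contact_force'])
print(tri([ray(f,(301,343.5)),ray(w,(321,293),o)]))
print('edge pred',proj(w,[t+[-.011,0,0],t+[.011,0,0],t+[-.011,0,.0187]],o), proj(f,[t+[0,0,.0]]))
save(w,'w4')
save({'pixels':cv2.resize(w['pixels'][200:400,200:440],None,fx=3,fy=3,interpolation=3)},'w4z')
E
```

```text
[0.58318938 0.27637933 0.07094116] [-0.612  0.561  0.1    1.737 -0.071  0.849  1.132] [-0.69663516  0.34229461 -0.38537525]
(array([0.58460781, 0.274287  , 0.09522963]), [np.float64(0.004600089754212593), np.float64(0.004600089754212665)])
edge pred [[321.52442517 256.57237895]
 [319.71262369 295.75157155]
 [321.5812197  271.85346176]] [[303.39766094 352.21209008]]
```

View pics/w4z.png

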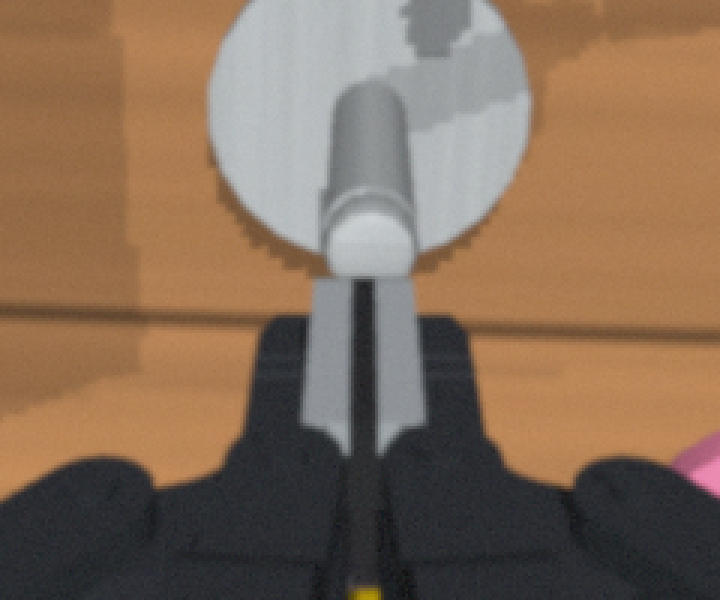

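Emit:
apply_moves:
  commands:
    - [60,0,0,-2,0,0,0]
    - [60,0,0,-2,0,0,0]
    - [60,0,0,-2,0,0,0]
    - [60,0,0,-2,0,0,0]
    - [60,0,0,-2,0,0,0]
    - [60,20,0,-2,0,0,0]
    - [60,40,0,-2,0,0,0]
    - [60,52,0,-2,0,0,0]
    - [60,52,0,-2,0,0,0]
    - [60,52,0,-2,0,0,0]
  force: 50

```text
clock: 6.55
tcp_pos: [0.5821, 0.2766, 0.0199]
orientation: [-0.032, 1.57, 0.032]
contact_force: [0.3, -0.1, -0.2]
grip_width: 0.06
```

```bash
python3 - <<'E'
from h import *
o=r.get_obs(); w=grab_frame('wrist'); save(w,'w5')
print(o['tcp_pos'],o['contact_force'],o['grip_width'])
save({'pixels':cv2.resize(grab_frame('side')['pixels'][310:400,250:370],None,fx=6,fy=6,interpolation=3)},'s5')
E
```

```text
[0.58208824 0.27662698 0.0198768 ] [ 0.29112886 -0.13347687 -0.15931543] 0.06004822976878983
```

View pics/w5.png

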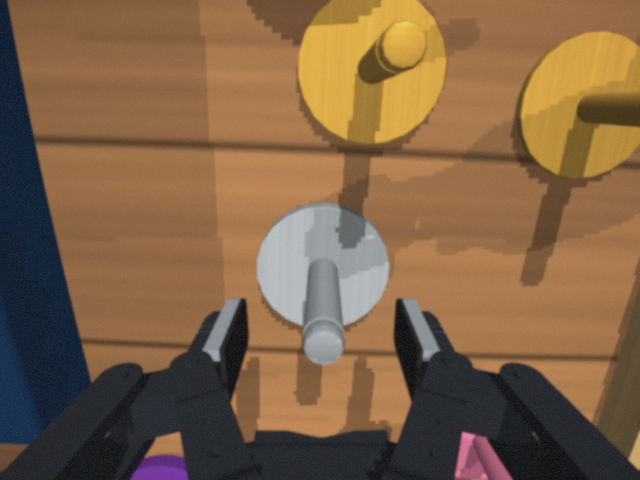

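View pics/s5.png

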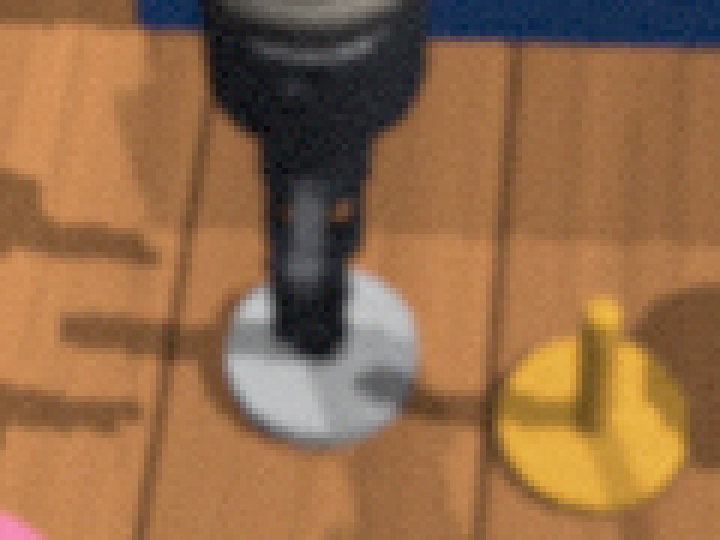

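Emit:
apply_moves:
  commands:
    - [0,0,0,0,0,0,0]
    - [0,0,0,0,0,0,0]
    - [0,0,0,0,0,0,0]
    - [0,0,0,0,0,0,0]
    - [0,0,0,0,0,0,0]
    - [0,0,0,0,0,0,0]
  force: 60

```text
clock: 7.25
tcp_pos: [0.582, 0.2771, 0.02]
orientation: [-0.032, 1.57, 0.033]
contact_force: [-1.6, 1.5, 3.1]
grip_width: 0.0142
```

```bash
python3 - <<'E'
from h import *
o=r.get_obs(); w=grab_frame('wrist'); save(w,'w6')
print(o['tcp_pos'],o['contact_force'],o['grip_width'])
E
```

```text
[0.58204189 0.27707819 0.01999579] [-1.57479573  1.486172    3.11631103] 0.01423973409377243
```

View pics/w6.png

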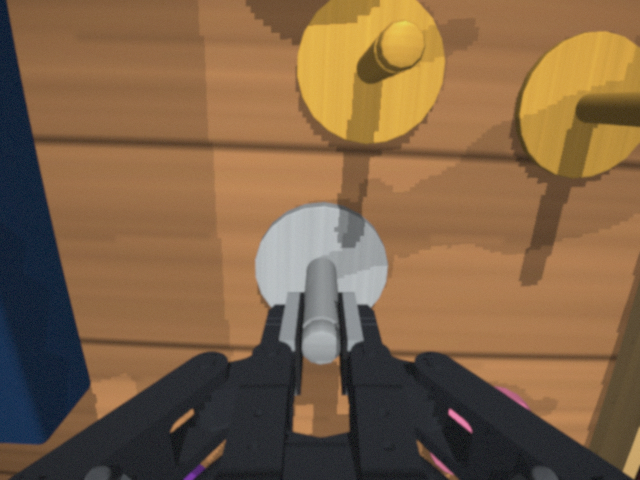

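```bash
python3 -c "
from h import *
mv(.567,.092,.21,.041)"
```

```text
at [0.5821 0.2771 0.02  ] yaw 0.041 shift [-190.1 -184.2  -22.6] turn [ 0.     0.001 -0.001] rows 6.0 clock 7.3
```

Emit:
apply_moves:
  commands:
    - [0,-30,0,0,0,0,0]
    - [0,-70,0,0,0,0,0]
    - [0,-120,0,0,0,0,0]
    - [0,-160,0,0,0,0,0]
    - [0,-190,0,0,0,0,0]
    - [0,-190,-40,-6,0,0,0]
    - [0,-190,-80,-12,0,0,0]
    - [0,-190,-120,-18,0,0,0]
    - [0,-190,-160,-21,0,0,0]
    - [0,-190,-184,-22,0,0,0]
    - [0,-190,-184,-22,0,0,0]
    - [0,-190,-184,-22,0,0,0]
    - [0,-190,-184,-22,0,0,0]

```text
clock: 8.6
tcp_pos: [0.5668, 0.0931, 0.2089]
orientation: [-0.033, 1.572, 0.034]
contact_force: [0.1, 0.2, -4.5]
grip_width: 0.0139
```

```bash
python3 - <<'E'
from h import *
o=r.get_obs(); w=grab_frame('wrist'); save(w,'w7')
print(o['tcp_pos'],o['contact_force'],o['grip_width'])
save({'pixels':cv2.resize(grab_frame('side')['pixels'][130:330,220:420],None,fx=3,fy=3,interpolation=3)},'s7')
mv(.567,.092,.159,.041)
E
```

```text
[0.56682494 0.09309267 0.20889172] [ 0.08794614  0.15528124 -4.54488578] 0.013852165135665446
at [0.567  0.0933 0.2091] yaw 0.043 shift [50.1 -1.3 -0. ] turn [ 0.002 -0.001 -0.   ] rows 2.0 clock 8.7
```

View pics/w7.png

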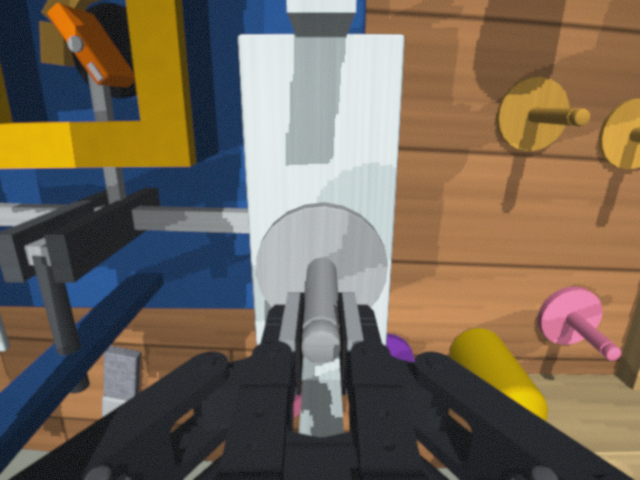

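View pics/s7.png

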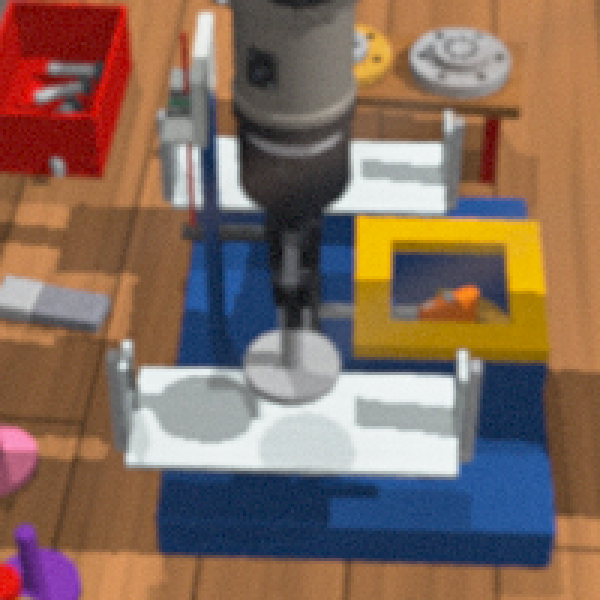

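Emit:
apply_moves:
  commands:
    - [0,25,0,0,0,0,0]
    - [0,40,0,0,0,0,0]
    - [0,46,0,0,0,0,0]
    - [0,50,0,0,0,0,0]
    - [0,51,0,0,0,0,0]
    - [0,51,0,0,0,0,0]
    - [0,51,0,0,0,0,0]

```text
clock: 9.4
tcp_pos: [0.568, 0.092, 0.1593]
orientation: [-0.032, 1.569, 0.033]
contact_force: [-0.3, -0.6, -2.3]
grip_width: 0.014
```

```bash
python3 - <<'E'
from h import *
o=r.get_obs()
print(o['tcp_pos'],o['contact_force'],o['grip_width'])
save({'pixels':cv2.resize(grab_frame('side')['pixels'][130:330,220:420],None,fx=3,fy=3,interpolation=3)},'s8')
E
```

```text
[0.56796932 0.09199613 0.1593316 ] [-0.25959862 -0.5898837  -2.33415263] 0.014019688413108872
```

View pics/s8.png

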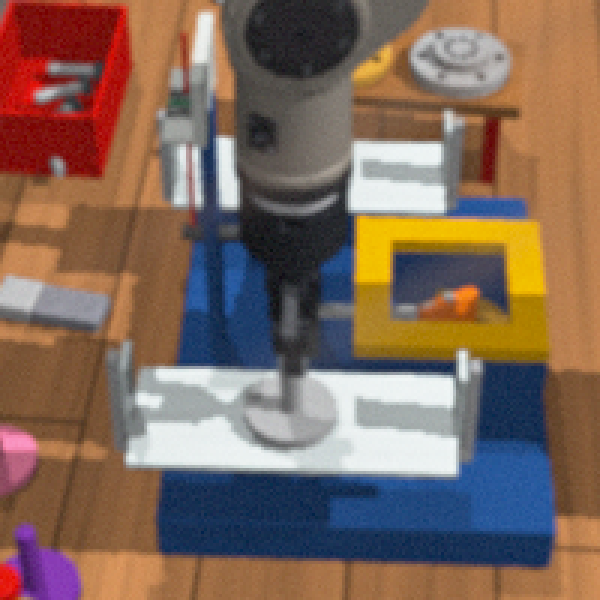

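Emit:
apply_moves:
  commands:
    - [0,3,0,0,0,0,0]
    - [0,3,0,0,0,0,0]
    - [30,3,0,0,0,0,0]
    - [40,3,0,0,0,0,0]
    - [50,3,0,0,0,0,0]
    - [50,3,0,0,0,0,0]
    - [50,-20,0,0,0,0,0]
    - [50,-60,0,0,0,0,0]
    - [50,-90,0,0,0,0,0]
    - [50,-90,0,0,0,0,0]

```text
clock: 10.45
tcp_pos: [0.5703, 0.0922, 0.2534]
orientation: [-0.03, 1.562, 0.034]
contact_force: [0.0, 0.0, 0.0]
grip_width: 0.05
```

```bash
python3 - <<'E'
from h import *
o=r.get_obs()
print(o['tcp_pos'],o['contact_force'],o['grip_width'])
save({'pixels':cv2.resize(grab_frame('side')['pixels'][130:330,220:420],None,fx=3,fy=3,interpolation=3)},'s9')
f=grab_frame('wrist'); save(f,'w9')
mv(.4815,.2955,.11,.041);mv(.4815,.2955,.018,.041)
E
```

```text
[0.57025122 0.09224418 0.25342855] [0.00102824 0.03363986 0.02235364] 0.04995564853056533
at [0.5677 0.0919 0.2491] yaw 0.041 shift [139.1 206.9 -77.9] turn [ 0.     0.001 -0.   ] rows 6.0 clock 10.55
at [0.5677 0.0919 0.2491] yaw 0.041 shift [231.1 206.9 -78.1] turn [ 0.     0.001 -0.   ] rows 7.0 clock 10.55
```

View pics/s9.png

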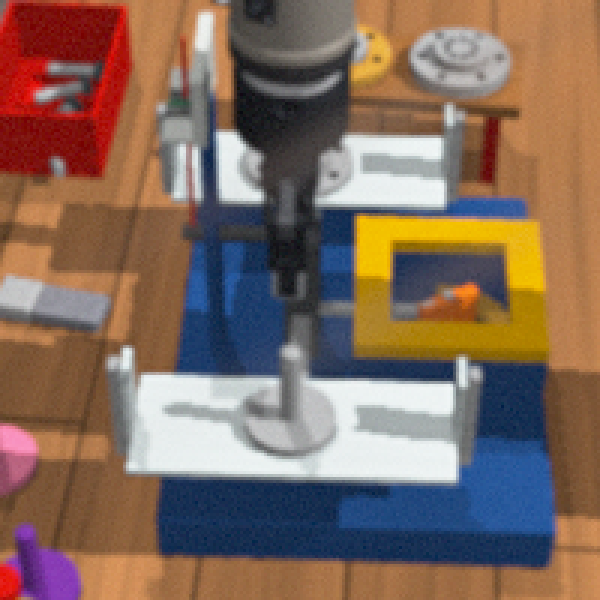

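View pics/w9.png

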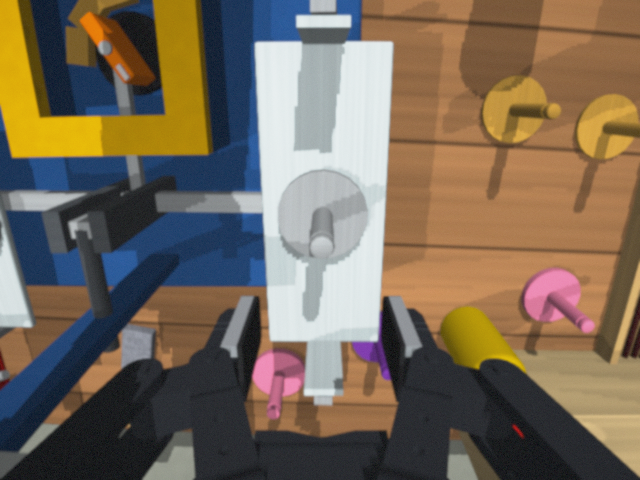

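```bash
python3 - <<'E'
from h import *
o=r.get_obs(); f=grab_frame('top'); save(f,'t10'); s=grab_frame('side'); save(s,'side10')
print(o['tcp_pos'],o['clock'])
a=cv2.resize(f['pixels'][150:190,320:400],None,fx=8,fy=8,interpolation=3)
b=cv2.resize(s['pixels'][130:215,260:330],None,fx=7,fy=7,interpolation=3)
save({'pixels':a},'t10z');save({'pixels':b},'s10z')
E
```

```text
[0.56769021 0.09187451 0.24914545] 10.55
```

View pics/t10z.png

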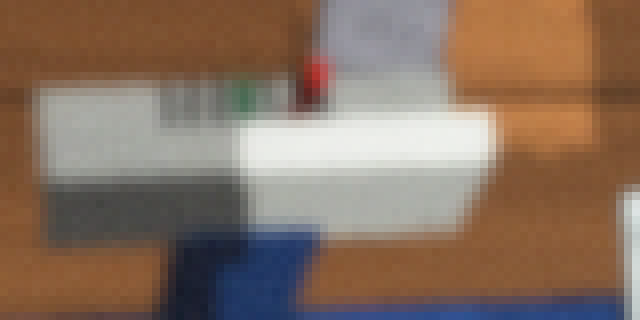

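View pics/s10z.png

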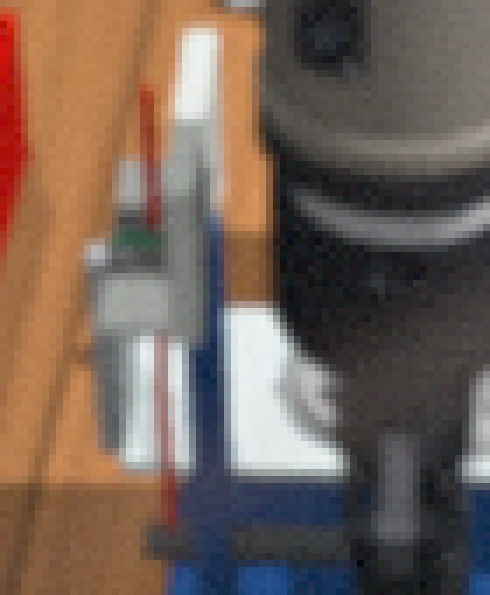

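```bash
python3 - <<'E'
from h import *
mv(.4517,-.0764,.22,.66)
E
```

```text
at [0.5666 0.0917 0.2475] yaw 0.041 shift [  27.8 -163.2 -121.7] turn [-0.619 -0.002 -0.   ] rows 5.0 clock 10.65
```

Emit:
apply_moves:
  commands:
    - [40,0,-60,-45,-0.2,0,0]
    - [40,0,-110,-80,-0.35,0,0]
    - [40,10,-150,-110,-0.5,0,0]
    - [40,28,-163,-122,-0.619,0,0]
    - [40,28,-163,-122,-0.619,0,0]
    - [40,28,-163,-122,-0.619,0,0]
    - [40,28,-163,-122,-0.619,0,0]
    - [40,28,-163,-122,-0.619,0,0]
    - [40,28,-163,-122,-0.619,0,0]
    - [40,28,-163,-122,-0.619,0,0]

```text
clock: 11.65
tcp_pos: [0.4528, -0.0753, 0.2206]
orientation: [-0.518, 1.508, 0.518]
contact_force: [-0.2, -0.2, 0.7]
grip_width: 0.0399
```

```bash
python3 - <<'E'
from h import *
o=r.get_obs(); w=grab_frame('wrist'); save(w,'w11'); print(o['tcp_pos'],o['clock'])
for l in ('dial_grip','steel_weight_mid'):
    for d in pinpoint(l,'wrist'): px=np.array(d['point'])*WH; print(l,d['confidence'],px,atz(w,px,.099,o))
f=grab_frame('top'); 
a=cv2.resize(f['pixels'][150:190,320:400],None,fx=8,fy=8,interpolation=3)
save({'pixels':a},'t11z')
p=np.array([[.574+.1,-.08+.018*k,.355] for k in (-1,0,1)]); print(proj(f,p))
E
```

```text
[ 0.45279074 -0.07531473  0.2206496 ] 11.65
dial_grip 0.79 [323.52  210.816] [ 0.44968858 -0.07421329  0.099     ]
[[367.5553143  155.10499585]
 [356.51448192 155.13628765]
 [345.47163767 155.17350709]]
```

View pics/w11.png

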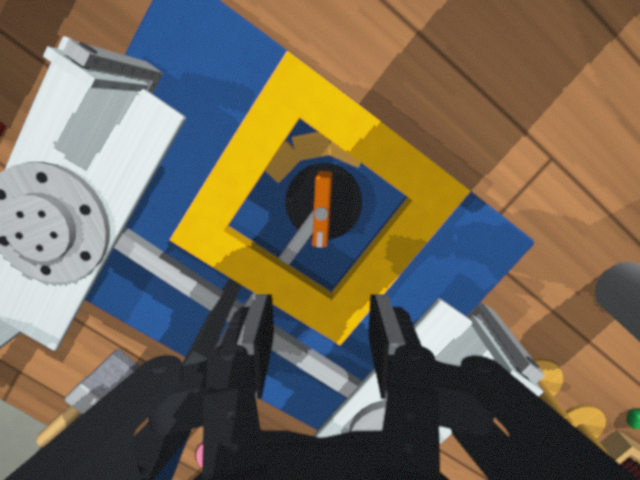

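View pics/t11z.png

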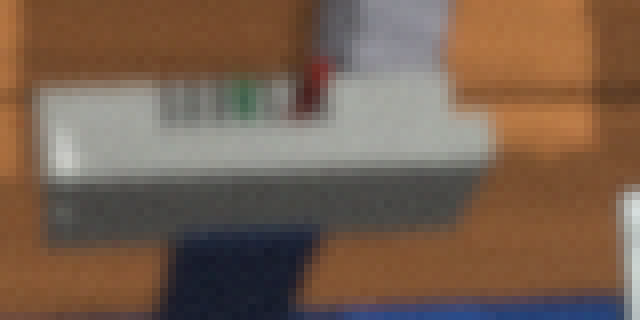

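```bash
python3 - <<'E'
from h import *
o=r.get_obs(); w=grab_frame('wrist')
for p in ((324,172),(320,245),(322,208)): print(atz(w,p,.113,o))
mv(.451,-.0755,.095,.66)
E
```

```text
[ 0.42241594 -0.09538941  0.113     ]
[ 0.47017891 -0.06204388  0.113     ]
[ 0.44525551 -0.07946971  0.113     ]
at [ 0.4523 -0.0759  0.2206] yaw 0.66 shift [125.6   1.2  -0.8] turn [0. 0. 0.] rows 3.0 clock 11.9
```

Emit:
apply_moves:
  commands:
    - [40,40,1,-3,0.03,0,0]
    - [40,80,1,-3,0.03,0,0]
    - [40,110,1,-3,0.03,0,0]
    - [40,125,1,-3,0.03,0,0]
    - [40,125,1,-3,0.03,0,0]
    - [40,125,1,-3,0.03,0,0]

```text
clock: 12.5
tcp_pos: [0.4496, -0.0772, 0.096]
orientation: [-0.493, 1.514, 0.493]
contact_force: [0.3, -0.1, 0.6]
grip_width: 0.04
```

```bash
python3 - <<'E'
from h import *
o=r.get_obs(); w=grab_frame('wrist'); save(w,'w12'); print(o['tcp_pos'],o['contact_force'],o['clock'])
save({'pixels':cv2.resize(grab_frame('side')['pixels'][180:260,320:420],None,fx=7,fy=7,interpolation=3)},'s12')
mv(.449,-.0763,.07,.63)
E
```

```text
[ 0.44956765 -0.07720967  0.09598768] [ 0.28252586 -0.086644    0.63778032] 12.5
at [ 0.4503 -0.0772  0.0967] yaw 0.63 shift [26.7  1.5 -0.6] turn [0.    0.002 0.001] rows 1.0 clock 12.6
```

View pics/w12.png

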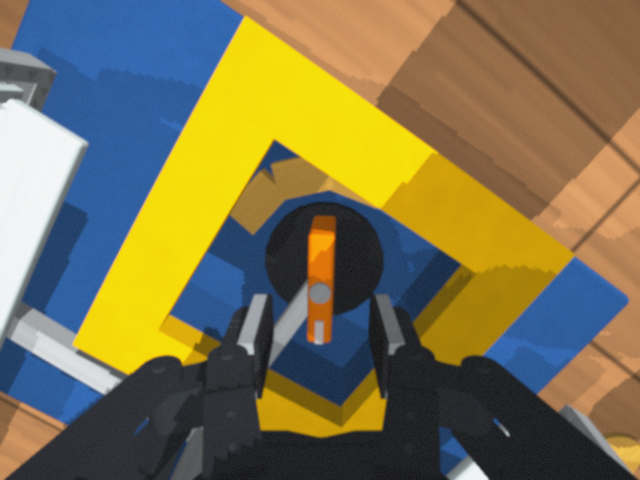

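View pics/s12.png

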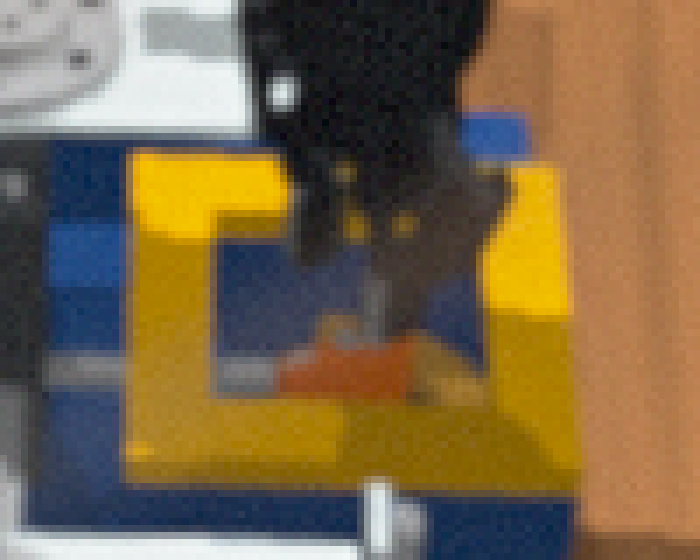

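Emit:
apply_moves:
  commands:
    - [40,12,1,0,0,0,0]
    - [40,24,1,0,0,0,0]
    - [40,26,1,0,0,0,0]
    - [40,26,1,0,0,0,0]

```text
clock: 13.0
tcp_pos: [0.4486, -0.0763, 0.0695]
orientation: [-0.493, 1.514, 0.494]
contact_force: [0.0, -0.1, -0.4]
grip_width: 0.04
```

```bash
python3 - <<'E'
from h import *
o=r.get_obs(); w=grab_frame('wrist'); save(w,'w13'); print(o['tcp_pos'],o['contact_force'],o['moment'],o['clock'])
E
```

```text
[ 0.44856796 -0.07633295  0.06953075] [ 0.04416015 -0.07468476 -0.4382    ] [0.02127644 0.01351825 0.05019007] 13.0
```

View pics/w13.png

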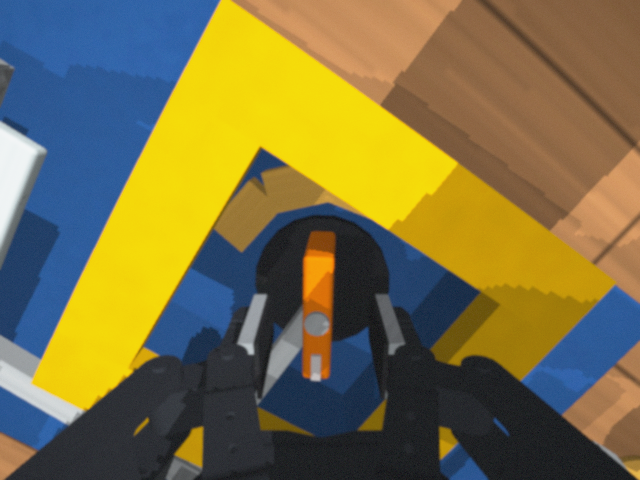

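Emit:
apply_moves:
  commands:
    - [40,-4,-1,0,0,0,0]
    - [0,-4,-1,0,0,0,0]
    - [0,-4,-1,0,0,0,0]
    - [0,-4,-1,0,0,0,0]
    - [0,-4,-1,0,0,0,0]
    - [0,-4,-1,0,0,0,0]
    - [0,-4,-1,0,0,0,0]
  force: 40

```text
clock: 13.75
tcp_pos: [0.4499, -0.0773, 0.0742]
orientation: [-0.494, 1.513, 0.493]
contact_force: [-0.2, 0.2, 6.1]
grip_width: 0.0091
```

```bash
python3 - <<'E'
from h import *
o=r.get_obs(); w=grab_frame('wrist'); save(w,'w14'); print(o['tcp_pos'],o['contact_force'],o['moment'],o['clock'],o['grip_width'],o['joints'].round(2))
E
```

```text
[ 0.44986468 -0.07728584  0.07415946] [-0.22248455  0.20217592  6.05052573] [-0.08282943  0.13285021 -0.03228008] 13.75 0.009134655569627767 [-0.14  0.29  0.2   2.18 -0.09  0.67  2.33]
```

View pics/w14.png

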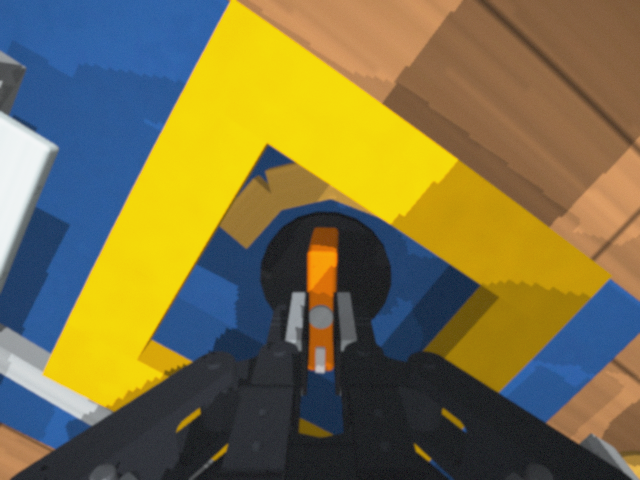

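Emit:
apply_moves:
  commands:
    - [0,0,0,0,0.1,0,0]
    - [0,0,0,0,0.2,0,0]
    - [0,0,0,0,0.3,0,0]
    - [0,0,0,0,0.4,0,0]
    - [0,0,0,0,0.5,0,0]
    - [0,0,0,0,0.6,0,0]
    - [0,0,0,0,0.7,0,0]
    - [0,0,0,0,0.7,0,0]
    - [0,0,0,0,0.7,0,0]
    - [15,0,0,0,0.7,0,0]
    - [30,0,0,0,0.7,0,0]
    - [40,0,0,0,0.7,0,0]
    - [40,0,0,0,0.7,0,0]
    - [40,-30,0,0,0.7,0,0]
    - [40,-80,0,0,0.7,0,0]
    - [40,-120,0,0,0.7,0,0]
    - [40,-120,0,0,0.7,0,0]
    - [40,-120,0,0,0.7,0,0]

```text
clock: 15.6
tcp_pos: [0.4497, -0.0769, 0.1943]
orientation: [0.055, 1.568, -0.054]
contact_force: [0.3, 0.2, -0.1]
grip_width: 0.0404
```

```bash
python3 - <<'E'
from h import *
o=r.get_obs(); w=grab_frame('wrist'); save(w,'w15'); print(o['tcp_pos'],o['orientation'],o['contact_force'],o['clock'])
f=grab_frame('top'); 
save({'pixels':cv2.resize(f['pixels'][150:190,320:400],None,fx=8,fy=8,interpolation=3)},'t15z')
E
```

```text
[ 0.44973692 -0.07691497  0.19432827] [ 0.05516835  1.56802273 -0.05401145] [ 0.30960671  0.18391004 -0.13406274] 15.6
```

View pics/w15.png

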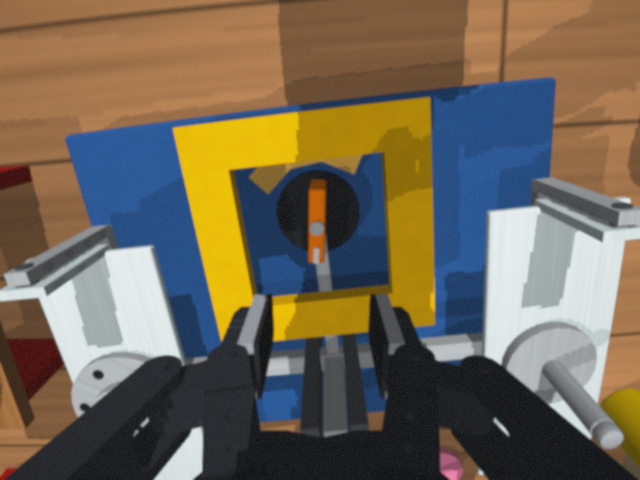

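View pics/t15z.png

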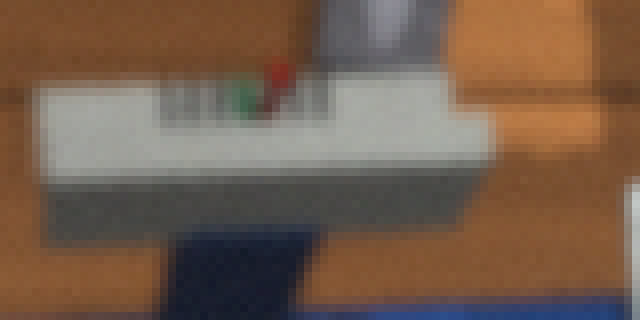

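```bash
python3 - <<'E'
from h import *
f=grab_frame('top'); s=grab_frame('side')
for z in (.33,.355): print(atz(f,(355.4,158.8),z))
print(tri([ray(f,(359.4,159)),ray(s,(281,142))]))
save({'pixels':cv2.resize(f['pixels'][150:190,320:400],None,fx=8,fy=8,interpolation=3)},'t16z')
mv(.683,-.08,.42,.041)
E
```

```text
[ 0.67514286 -0.0802441   0.33      ]
[ 0.66785516 -0.07809843  0.355     ]
(array([ 0.66616976, -0.0841439 ,  0.35991648]), [np.float64(9.705752642423172e-05), np.float64(9.705752642410994e-05)])
at [ 0.4482 -0.0771  0.1923] yaw -0.07 shift [-228.4   13.4  233.8] turn [-0.111 -0.003  0.   ] rows 7.0 clock 15.8
```

View pics/t16z.png

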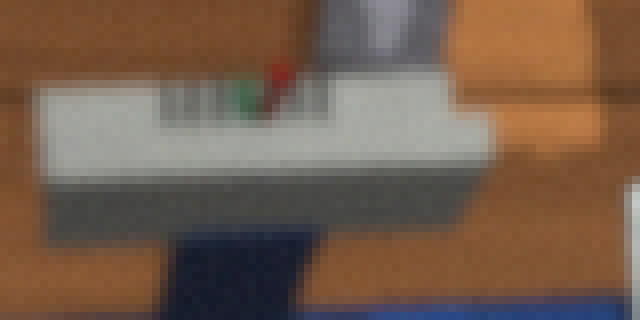

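Emit:
apply_moves:
  commands:
    - [40,-50,0,0,0,0,0]
    - [40,-100,0,0,0,0,0]
    - [40,-150,0,0,0,0,0]
    - [40,-200,0,20,-0.05,0,0]
    - [40,-228,4,60,-0.08,0,0]
    - [40,-228,8,110,-0.111,0,0]
    - [40,-228,12,155,-0.111,0,0]
    - [40,-228,14,200,-0.111,0,0]
    - [40,-228,15,233,-0.111,0,0]
    - [40,-228,15,233,-0.111,0,0]
    - [40,-228,15,233,-0.111,0,0]
    - [40,-228,15,233,-0.111,0,0]

```text
clock: 17.0
tcp_pos: [0.682, -0.0789, 0.4212]
orientation: [-0.032, 1.572, 0.032]
contact_force: [0.2, -0.4, 0.3]
grip_width: 0.0398
```

```bash
python3 - <<'E'
from h import *
o=r.get_obs(); w=grab_frame('wrist'); save(w,'w17'); print(o['tcp_pos'],o['orientation'],o['contact_force'],o['clock'])
E
```

```text
[ 0.68198029 -0.07886142  0.42121207] [-0.03177124  1.57168333  0.03170084] [ 0.23856342 -0.36205787  0.331926  ] 17.0
```

View pics/w17.png

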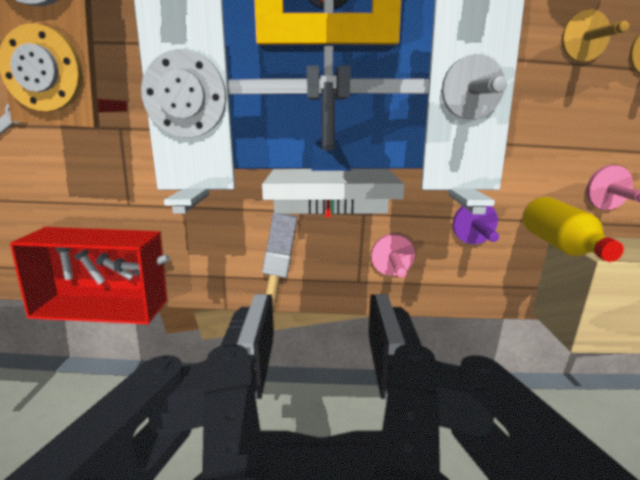

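```bash
python3 - <<'E'
from h import *
o=r.get_obs(); w=grab_frame('wrist'); 
save({'pixels':cv2.resize(w['pixels'][165:225,280:380],None,fx=8,fy=8,interpolation=3)},'w18z')
mv(.672,-.079,.372,.041)
E
```

```text
at [ 0.6819 -0.0787  0.4223] yaw 0.041 shift [50.3  0.1 -9.9] turn [-0.     0.001 -0.   ] rows 2.0 clock 17.1
```

View pics/w18z.png

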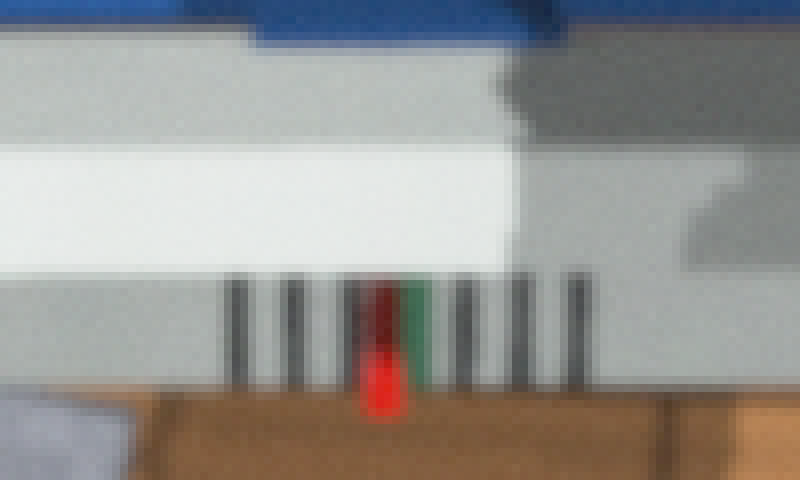

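```bash
python3 - <<'E'
from h import *
mv(.4495,-.0770,.20,-.07)
E
```

```text
at [ 0.6819 -0.0787  0.4223] yaw 0.041 shift [ 222.2   11.1 -232.3] turn [ 0.111  0.001 -0.   ] rows 7.0 clock 17.1
```

Emit:
apply_moves:
  commands:
    - [40,0,0,-50,0,0,0]
    - [40,0,4,-100,0.03,0,0]
    - [40,0,6,-150,0.06,0,0]
    - [40,20,8,-195,0.09,0,0]
    - [40,60,11,-225,0.111,0,0]
    - [40,110,11,-232,0.111,0,0]
    - [40,160,11,-232,0.111,0,0]
    - [40,205,11,-232,0.111,0,0]
    - [40,222,11,-232,0.111,0,0]
    - [40,222,11,-232,0.111,0,0]
    - [40,222,11,-232,0.111,0,0]
    - [40,222,11,-232,0.111,0,0]

```text
clock: 18.3
tcp_pos: [0.4517, -0.077, 0.2014]
orientation: [0.055, 1.567, -0.054]
contact_force: [0.7, 0.1, 0.2]
grip_width: 0.0399
```

```bash
python3 - <<'E'
from h import *
mv(.4497,-.0770,.074,-.07)
E
```

```text
at [ 0.4517 -0.077   0.2014] yaw -0.07 shift [127.4  -0.2  -2.4] turn [ 0.     0.003 -0.001] rows 3.0 clock 18.3
```

Emit:
apply_moves:
  commands:
    - [40,40,0,-1,0,0,0]
    - [40,80,0,-1,0,0,0]
    - [40,110,0,-1,0,0,0]
    - [40,126,0,-1,0,0,0]
    - [40,126,0,-1,0,0,0]
    - [40,126,0,-1,0,0,0]
    - [0,126,0,-1,0,0,0]
    - [0,126,0,-1,0,0,0]
    - [0,126,0,-1,0,0,0]
    - [0,126,0,-1,0,0,0]
    - [0,126,0,-1,0,0,0]
    - [0,126,0,-1,0,0,0]
  force: 40

```text
clock: 19.5
tcp_pos: [0.4507, -0.0777, 0.0752]
orientation: [0.055, 1.567, -0.056]
contact_force: [-1.4, -2.5, 6.4]
grip_width: 0.009
```

Emit:
apply_moves:
  commands:
    - [0,0,0,0,0.08,0,0]
    - [0,0,0,0,0.15,0,0]
    - [0,0,0,0,0.18,0,0]
    - [0,0,0,0,0.18,0,0]
    - [0,0,0,0,0.18,0,0]
    - [0,0,0,0,0.18,0,0]

```text
clock: 20.1
tcp_pos: [0.4507, -0.0778, 0.0752]
orientation: [0.197, 1.559, -0.196]
contact_force: [-2.0, -2.5, 7.6]
grip_width: 0.0094
```

```bash
python3 - <<'E'
from h import *
o=r.get_obs(); print(o['grip_width'],o['tcp_pos'],o['contact_force']); save(grab_frame('wrist'),'w19')
E
```

```text
0.009443329874280475 [ 0.45067695 -0.07778142  0.07518147] [-1.97875877 -2.53088682  7.58090825]
```

View pics/w19.png

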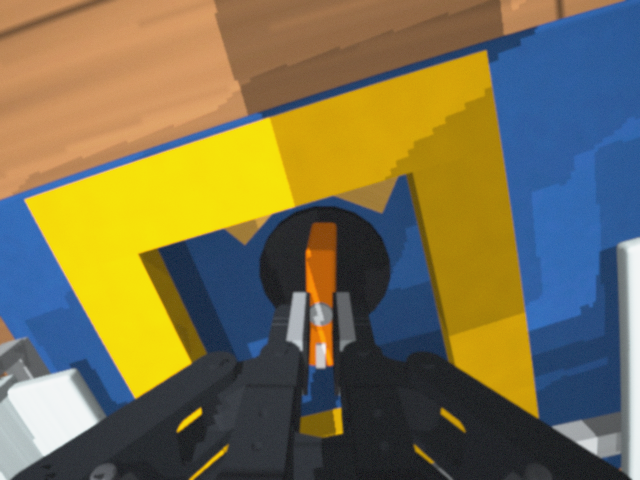

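The grip holds and the dial has turned about 0.18 rad more. I'll release and go back to the viewing spot.

Emit:
apply_moves:
  commands:
    - [15,0,0,0,0,0,0]
    - [30,0,0,0,0,0,0]
    - [40,0,0,0,0,0,0]
    - [40,0,0,0,0,0,0]
    - [40,-30,0,0,0,0,0]
    - [40,-70,0,0,0,0,0]
    - [40,-120,0,0,0,0,0]
    - [40,-170,0,0,0,0,0]
    - [40,-220,0,0,0,0,0]
    - [40,-270,0,0,0,0,0]
    - [40,-320,0,0,0,0,0]
    - [40,-345,0,0,0,0,0]
    - [40,-345,0,0,0,0,0]

```text
clock: 21.45
tcp_pos: [0.4512, -0.077, 0.4224]
orientation: [0.198, 1.555, -0.194]
contact_force: [0.2, 0.5, -1.0]
grip_width: 0.0396
```

```bash
python3 - <<'E'
from h import *
mv(.682,-.079,.421,.041)
E
```

```text
at [ 0.4512 -0.077   0.4224] yaw -0.25 shift [  3.   55.2 224.1] turn [-0.291  0.007 -0.002] rows 5.0 clock 21.45
```

Emit:
apply_moves:
  commands:
    - [40,2,12,50,-0.07,0,0]
    - [40,2,24,100,-0.15,0,0]
    - [40,2,36,150,-0.22,0,0]
    - [40,2,48,195,-0.291,0,0]
    - [40,2,55,224,-0.291,0,0]
    - [40,2,55,224,-0.291,0,0]
    - [40,2,55,224,-0.291,0,0]
    - [40,2,55,224,-0.291,0,0]
    - [40,2,55,224,-0.291,0,0]
    - [40,2,55,224,-0.291,0,0]
    - [40,2,55,224,-0.291,0,0]

```text
clock: 22.55
tcp_pos: [0.6797, -0.0789, 0.4173]
orientation: [-0.032, 1.57, 0.033]
contact_force: [-0.1, -0.3, 0.4]
grip_width: 0.0398
```

```bash
python3 - <<'E'
from h import *
import time
w=grab_frame('wrist'); save(w,'w20')
a=w['pixels'][185:220,280:380]
for i in range(9): b=grab_frame('wrist')
b=b['pixels'][185:220,280:380]
save({'pixels':cv2.resize(np.vstack([a,b]),None,fx=8,fy=8,interpolation=3)},'w20z')
print(r.get_obs()['clock'],r.get_obs()['tcp_pos'])
E
```

```text
23.05 [ 0.68014822 -0.07899131  0.41649545]
```

View pics/w20z.png

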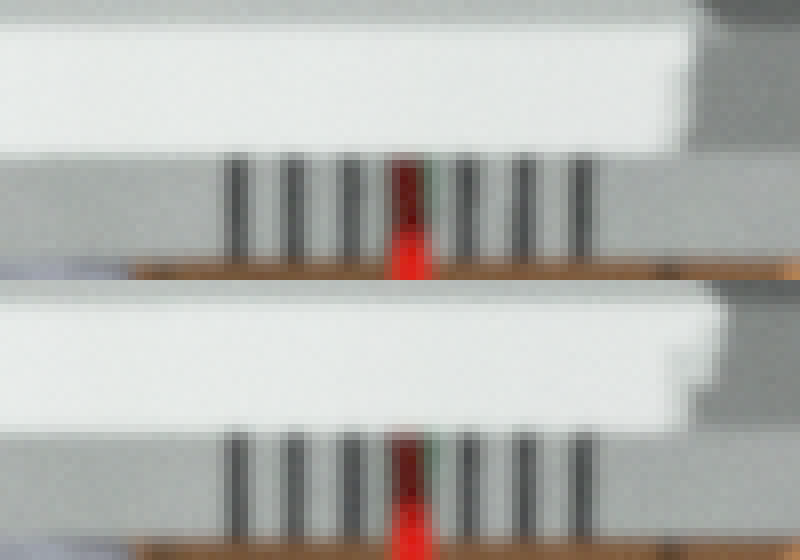

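```bash
python3 - <<'E'
from h import *
save(grab_frame('side'),'s21'); w=grab_frame('wrist')['pixels'][185:220,280:380]
save({'pixels':cv2.resize(w,None,fx=8,fy=8,interpolation=3)},'w21z')
E
```

```text
(no output)
```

View pics/s21.png

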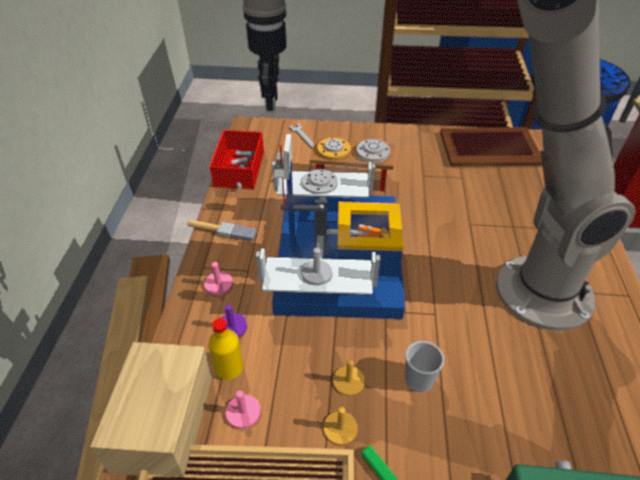

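View pics/w21z.png

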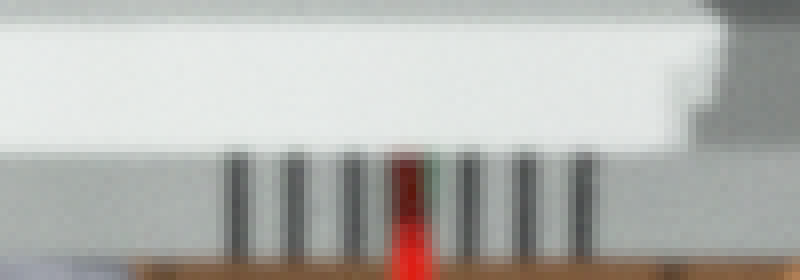

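The steel weight stands upright on the pan at (317,272). Both brass weights stand on the table, and nothing else has moved. The needle rests on the green mark.

```bash
python3 -c "
from h import *
o=r.get_obs();print(o['clock'],o['contact_force'])
print(r.hand_in())"
```

```text
23.15 [-0.04797491  0.53520013  0.1076997 ]
the job is handed in; nothing more can be done
None
```

I weighed the die with the 400 g steel weight alone and trimmed the rest with the dial; the job was handed in at 23 s, with no verdict reported. I turned the dial clockwise in two steps, 0.7 rad and then 0.18 rad. Both brass weights were left standing on the table.

**Last checks:**
- **Needle:** In close-ups from the wrist camera about 0.5 s apart, it sat within about 0.5 mm of the middle of the green mark (roughly 0.003 rad) and was not moving.
- **Weights:** The steel weight stood upright in the middle of the pan, and both brass weights were upright on the table.
- **Dies and tin:** They looked untouched in the side view.
- **Arm:** It was clear of everything, with no contact force beyond noise.

**What went wrong or disagreed:**
- **First grasp missed:** The first try at the steel weight closed on nothing. The pictures put the real fingertips about 24 mm above the reported TCP. I went lower, and every later grasp held.
- **Side and top cameras:** They differed by 6 to 8 mm in y for the weights, so I used wrist-camera positions for the weight grasp and mainly for the placement.

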